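Stand the red-capped reagents in their spill saucers

TASK

Stand each of the three red-capped bottles upright on the floor of its own spill saucer: the tall one with the yellow band in the yellow saucer, the squat one with the broad cap and red band in the red saucer, and the slim one with the small cap in the blue saucer. Set them down gently, without dropping or tipping any, and leave the white-capped bottles upright where they are.

Things in the scene. Friction and masses are not known exactly. Their poses are not given: they have to be found in the camera images.
- tall_red_cap_mid (a point): tall white bottle with a red screw cap and a yellow band round its middle: 64 mm in diameter, 155 mm high in all; the cap is 51 mm in diameter and takes up about the top 20 mm, with the shoulder below it. About 0.2 kg. Its point is on the upright axis half-way up; z is up. Loose, rigid, closed, light.
- squat_red_cap_mid (a point): squat white bottle with a broad red screw cap and a red band on the label: 57 mm in diameter, 113 mm high in all; the cap is 49 mm in diameter and takes up the top 20 mm. About 0.16 kg. Its point is on the upright axis half-way up; z is up. Loose, rigid, closed, light.
- slim_red_cap_mid (a point): slim white bottle with a small red screw cap and no coloured band: 52 mm in diameter, 120 mm high in all; the cap is 37 mm in diameter and takes up about the top 20 mm, with the shoulder below it. About 0.12 kg. Its point is on the upright axis half-way up; z is up. Loose, rigid, closed, light.
- saucer_yellow: yellow round shallow spill saucer, fixed to the bench: flat inner floor about 84 mm across and 3 mm above the bench, flaring to 91 mm inside and 99 mm outside at the rim, 12 mm above the bench. Origin: centre of its underside, at bench level; z up.
- saucer_red: red round shallow spill saucer, fixed to the bench: flat inner floor about 84 mm across and 3 mm above the bench, flaring to 91 mm inside and 99 mm outside at the rim, 12 mm above the bench. Origin: centre of its underside, at bench level; z up.
- saucer_blue: blue round shallow spill saucer, fixed to the bench: flat inner floor about 84 mm across and 3 mm above the bench, flaring to 91 mm inside and 99 mm outside at the rim, 12 mm above the bench. Origin: centre of its underside, at bench level; z up.
- white_cap_a_mid (a point): plain white bottle with a white screw cap, 61 mm in diameter, 126 mm high. A bystander. Its point is on the upright axis half-way up; z is up. Loose, rigid, closed, light.
- white_cap_b_mid (a point): white bottle with a white screw cap and a thin black line round its shoulder, 61 mm in diameter, 127 mm high. A bystander. Its point is on the upright axis half-way up; z is up. Loose, rigid, closed, light.
Not all that is in view belongs to the job. There is more than one size of the saucer_red; the job needs the middle-sized.

How it is judged:
By the outcome, as a careful person would: the job done as asked, in the order asked, and still so for the second after the job is handed in, with the robot touching nothing.
It also fails if it takes over 80 s, if anything falls off the work surface, if the arm or the gripper's body presses on something with over 40 N, if the wrist force passes 120 N, or if a joint passes its speed limit or range.

ROBOT

A 6-joint arm with a two-finger parallel gripper is mounted at the origin on the work surface; the furniture and walls round the work are solid. World frame = base frame: x ahead of the robot, y to its left, z up, the work surface at z = 0. Lengths are in m, angles in rad, forces in N, time in s.
With the tool pointing down it reaches from about 0.325 to 0.85 m from the base axis. Payload 4.4 kg.
Tool frame: the origin (TCP) lies at the very end of the fingers, on their centre line; the grasp point (between the pads) lies 19 mm behind it; z points along the fingers, y is the line along which they close (so a half turn about z gives the same grasp; the last joint's range is limited). The gripper opens to 94 mm and grips with 3 to 60 N. Pads are 16 mm wide; open, the fingers measure 119 mm over their backs; the gripper's body (75 mm by 177 mm) begins 78 mm behind the grasp point.
Start: joints at [-1.256, 0.207, 1.542, -0, 1.393, -0.15], TCP at [0.258, -0.514, 0.205] pointing down, gripper open.
Joint ranges: [-2.73, 2.73], [-0.86, 2.22], [0.23, 2.46], [-1.11, 4.25], [0.08, 2.63], [-2.82, 2.82]. Speed limits (rad/s): [2.79, 2.79, 3.14, 3.14, 3.14, 3.14].

INTERFACE

Orientations are given as a unit quaternion [w, x, y, z].
In Python, from station import env gives the robot as it stands.
- The arm moves only by the tool play_rows, never from a script. Its argument "increments" is a list of rows, each a list of 3 entries, a list of its own where there are three numbers: the closure, from 0 (fully open) to 1 (shut), then the shift along the tool's x, y, z each as a share of 0.25 m, from -1 to 1, then the turn about the tool's z as a share of 1.5 rad, from -1 to 1. A call has 1 to 5 rows; each row is the pose to reach, as a shift and turn from the pose commanded when the call began, along the tool's axes at that moment; what a row does not reach only later rows make up. A row lasts 1/10 s, in which the tool goes at most 50 mm and 8.59 degrees, less where a joint would pass 70% of its speed; a pose out of reach is approached as far as the arm can. A call with a number of a shift or a turn outside -1 to 1 is refused whole. A call with a gripper value outside its range is refused whole. The fingers move at their own pace and stop on an object; "force" is the grip in N (left out, the last holds). Time passes only in rows, so rows that repeat a pose let the fingers close. It gives the time, the measured TCP pose, the force, the opening and the grip force at its end, in the units of the state.
- env.observe(): the state, without advancing time (a new reading comes with each control period).
- env.snapshot(name): name is "scene" or "top" or "wrist"; returns a dict with "pixels" (400x640x3 uint8, red, green, blue), "K" (3x3 intrinsics, pixels), "rvec" (rotation vector, rad) and "tvec" (3), from world to camera coordinates, as OpenCV has them. Camera axes: x right, y down, z forward; pixel columns grow to the right and rows downward; lengths in m; the calibration is good to about 2 mm. A picture is of the moment at which its call begins. There is no depth.
- env.job_done(): hands the job in; it is judged then, once.
The state is a dict: "clock": time; "joint_positions": joint angles; "joint_vel": joint speeds; "joint_efforts": joint torques, N m; "tool_pos": TCP position; "tool_rot": TCP orientation; "ft_force": force on the tool from outside, world axes, zero at the start; "ft_torque": the same for the moment, N m; "finger_gap": finger opening in m; "gripper_force": force on a finger pad.
Only numpy, scipy, OpenCV 4.12 (cv2) and the standard library are available. Lean on these libraries where they do the work, as an engineer would, in place of code of your own. Each camera call takes 0.05 s, during which the arm holds its last target. There are 200 camera calls.

## Working session

There is one attempt and no reset: what is moved stays moved. The work goes in short steps, Python scripts to look and compute and a tool call to move; the robot and the scene stay as the last step left them, time stands still between calls to the robot, and variables do not carry over. Pictures are saved under pics/ and viewed, at most 14 in all, crops included, and the job is handed in when it is done.

Besides the shell and the picture viewer there is one more tool, called after "Emit:" as a command line: name --argument value ..., lists and objects as JSON in quotes. play_rows: Moves the arm, as the interface text tells. Its arguments: {"type":"object","properties":{"increments":{"type":"array"},"force":{"type":"number"}},"required":["increments"]}

```bash
ls; mkdir -p pics
python3 - <<'E'
from station import env
import cv2
for n in("scene","top"):
    s=env.snapshot(n); cv2.imwrite(f"pics/{n}0.png",s["pixels"][:,:,::-1]); print(n,s["K"],s["rvec"],s["tvec"])
print(env.observe())
E
```

```text
pics
scene [[490.054709     0.         314.92023844]
 [  0.         490.054709   196.797989  ]
 [  0.           0.           1.        ]] [ 1.22101804 -2.23761158  0.97969362] [0.25882506 0.31286644 0.80791967]
top [[457.22971078   0.         319.42481192]
 [  0.         457.22971078 199.65128583]
 [  0.           0.           1.        ]] [ 2.12462704 -2.11522988  0.21219104] [0.03975788 0.45838825 1.06409545]
{'clock': 0.1, 'joint_positions': array([-1.25551905e+00,  2.07311951e-01,  1.54279693e+00, -3.14132835e-05,
        1.39351564e+00, -1.50509163e-01]), 'joint_vel': array([ 0.00071678, -0.00265267, -0.00291462,  0.00101194, -0.00039737,
       -0.0007584 ]), 'joint_efforts': array([-9.15864912e-04, -3.71870685e+01, -2.82293326e+01,  6.98864227e-02,
        3.11768451e-02, -4.92786535e-05]), 'tool_pos': array([ 0.25799375, -0.5130543 ,  0.20442662]), 'tool_rot': array([-1.01121313e-03,  9.73001587e-01,  2.30796188e-01, -9.90070797e-05]), 'ft_force': array([ 0.88124538, -0.2449172 , -0.36388748]), 'ft_torque': array([ 0.02616557, -0.02493444, -0.03427416]), 'gripper_force': 0.0, 'finger_gap': 0.09361003961981297}
```

View pics/scene0.png

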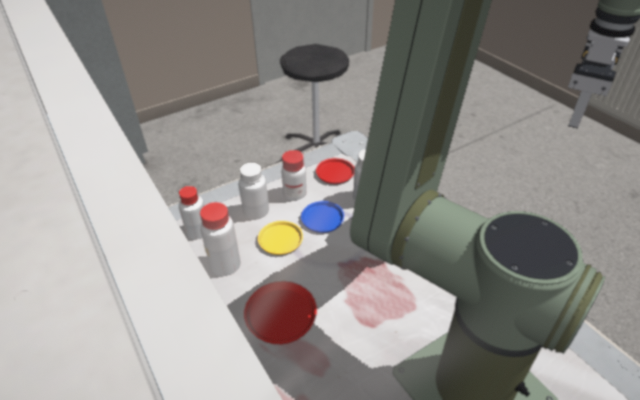

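View pics/top0.png

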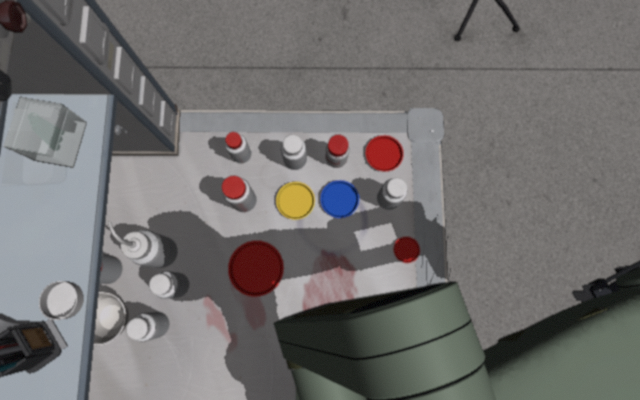

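The scene view shows red caps at (189,193), (214,214) and (292,158), white caps at (250,172) and ~(362,158). The saucers are yellow (279,238), blue (322,217), red (335,170) and a large red (280,312).

In the top view:
- Red caps: (233,141), (233,190), (337,146).
- White caps: (293,145), (395,187). There are more white containers beside the shelf.
- Red saucers: (384,153) middle, (256,267) large, (406,249) small.

Now I'll measure positions and check a close crop.

```bash
cat > h.py <<'E'
import cv2,numpy as np
def ray(s,uv,z):
    R=cv2.Rodrigues(np.array(s["rvec"],float))[0]; t=np.array(s["tvec"],float).ravel()
    C=-R.T@t; d=R.T@np.linalg.solve(s["K"],[uv[0],uv[1],1.]); return C+d*(z-C[2])/d[2]
def proj(s,p):
    return cv2.projectPoints(np.array([p],float),np.array(s["rvec"],float),np.array(s["tvec"],float),s["K"],None)[0].ravel()
def blobs(s,col,amin=60):
    h=cv2.cvtColor(s["pixels"],cv2.COLOR_RGB2HSV); H,S,V=h[...,0],h[...,1],h[...,2]
    m={'red':((H<8)|(H>172))&(S>150)&(V>60),'yellow':(H>20)&(H<35)&(S>120),'blue':(H>105)&(H<130)&(S>120),'white':(V>205)&(S<30)}[col].astype(np.uint8)
    out=[]
    for c in cv2.findContours(m,cv2.RETR_EXTERNAL,cv2.CHAIN_APPROX_NONE)[0]:
        if cv2.contourArea(c)>amin and len(c)>5: out.append((cv2.fitEllipse(c),cv2.contourArea(c),cv2.boundingRect(c)))
    return out
E
python3 - <<'E'
from station import env
from h import *
for n in("top","scene"):
    s=env.snapshot(n)
    for c in('red','yellow','blue'):
        for e,a,b in blobs(s,c):
            if a<20000: print(n,c,np.round(e[0],1),np.round(e[1],1),a,b,[np.round(ray(s,e[0],z)[:2],3) for z in(.012,.113,.12,.155)])
    x=s["pixels"][120:290,160:420] if n=="scene" else s["pixels"][110:300,180:440]
    cv2.imwrite(f"pics/{n}c.png",cv2.resize(x[:,:,::-1],None,fx=3,fy=3,interpolation=2))
E
```

```text
top red [255.3 268.1] [52.6 54.6] 2250.0 (229, 241, 54, 55) [array([0.295, 0.196]), array([0.29 , 0.183]), array([0.29 , 0.182]), array([0.288, 0.177])]
top red [406.2 249.1] [23.5 24.7] 454.0 (394, 237, 25, 25) [array([ 0.342, -0.171]), array([ 0.333, -0.152]), array([ 0.333, -0.15 ]), array([ 0.33 , -0.144])]
top red [233.1 187.1] [20.4 22.1] 353.5 (222, 177, 23, 21) [array([0.496, 0.258]), array([0.473, 0.239]), array([0.471, 0.238]), array([0.464, 0.231])]
top red [383.5 152.9] [33.8 35.7] 945.0 (366, 136, 36, 35) [array([ 0.587, -0.121]), array([ 0.556, -0.106]), array([ 0.554, -0.105]), array([ 0.543, -0.1  ])]
top red [337.4 145.3] [18.2 19.4] 274.0 (328, 136, 20, 20) [array([ 0.607, -0.004]), array([0.574, 0.001]), array([0.572, 0.001]), array([0.56 , 0.002])]
top red [233.1 140. ] [13.4 14.9] 155.0 (226, 133, 15, 15) [array([0.62 , 0.264]), array([0.586, 0.244]), array([0.583, 0.243]), array([0.571, 0.236])]
top yellow [294.6 200.1] [36.1 37.4] 1061.0 (276, 182, 38, 37) [array([0.463, 0.104]), array([0.443, 0.098]), array([0.442, 0.098]), array([0.435, 0.096])]
top blue [339
[... 543 characters left out ...]
array([0.581, 0.245]), array([0.572, 0.247]), array([0.531, 0.256])]
scene red [334.  170.8] [22.9 34.4] 616.5 (317, 159, 35, 24) [array([ 0.581, -0.117]), array([ 0.478, -0.047]), array([ 0.471, -0.042]), array([ 0.436, -0.018])]
scene red [290.1 156. ] [ 8.  12.4] 70.0 (284, 152, 13, 10) [array([ 0.694, -0.057]), array([0.576, 0.005]), array([0.568, 0.01 ]), array([0.527, 0.031])]
scene yellow [279.7 237.7] [31.8 42.9] 1067.5 (258, 222, 44, 33) [array([0.458, 0.106]), array([0.371, 0.147]), array([0.365, 0.15 ]), array([0.335, 0.164])]
scene blue [322.1 216.5] [28.6 41.1] 915.0 (301, 202, 42, 30) [array([ 0.462, -0.005]), array([0.375, 0.051]), array([0.369, 0.054]), array([0.338, 0.074])]
```

View pics/scenec.png

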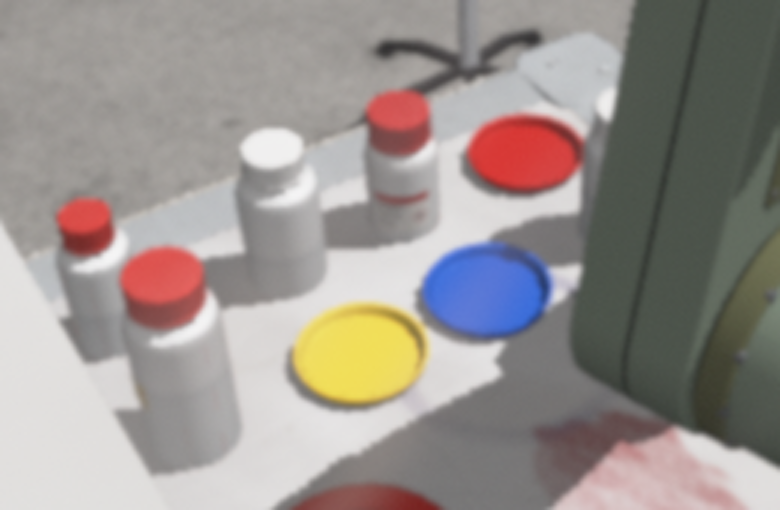

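View pics/topc.png

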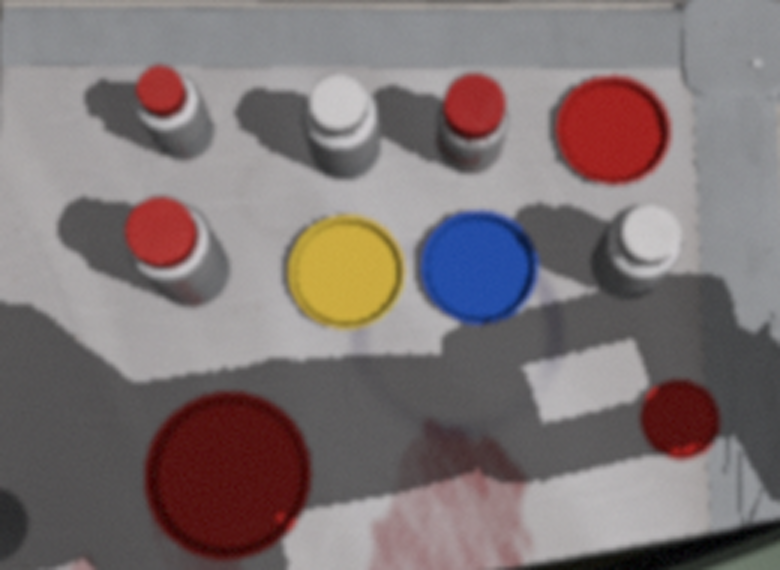

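The crops settle the choice:
- The squat bottle with the red band is at scene crop (400,165).
- The tall bottle is at (175,350); the edge of its yellow band shows at (142,388).
- The slim bottle with the small cap and no band is at (90,270).
- The middle-sized red saucer is the one at top (384,153). The large one is at (256,267) and the small one at (406,249).

I'll grasp with the fingers closing along world x, since neighbours along y are closer.

```bash
cat > go.py <<'E'
import sys,numpy as np
from station import env
from scipy.spatial.transform import Rotation as Ro
o=env.observe(); q=o["tool_rot"]; R=Ro.from_quat([q[1],q[2],q[3],q[0]]).as_matrix()
psi=np.degrees(np.arctan2(R[1,0],R[0,0]))
t=np.array([float(v) for v in sys.argv[1:4]])
d=R.T@(t-o["tool_pos"])
print("pos",o["tool_pos"].round(4),"psi",psi.round(2),"shares",(d/.25).round(3),"turn",round(np.radians(psi-90)/1.5,3),"gap",o["finger_gap"],"t",o["clock"])
E
python3 go.py .40 -.25 .25
```

```text
pos [ 0.2581 -0.5133  0.2047] psi 26.69 shares [ 0.98  -0.686 -0.18 ] turn -0.737 gap 0.09418732898455708 t 0.2
```

Emit:
play_rows --increments '[[0,[0.98,-0.68,-0.18],-0.5],[0,[0.98,-0.68,-0.18],-0.5],[0,[0.98,-0.68,-0.18],-0.5],[0,[0.98,-0.68,-0.18],-0.5],[0,[0.98,-0.68,-0.18],-0.5]]'

```text
clock: 0.7
tool_pos: [0.3768, -0.2948, 0.2429]
tool_rot: [-0.0, 0.819, 0.573, 0.0]
ft_force: [1.5, 0.7, -0.4]
finger_gap: 0.0938
gripper_force: 0.0
```

```bash
python3 go.py .44 0 .25
```

```text
pos [ 0.3768 -0.2948  0.2429] psi 69.97 shares [ 1.194 -0.166 -0.028] turn -0.233 gap 0.0937819297343388 t 0.7
```

Emit:
play_rows --increments '[[0,[1.0,-0.14,0],-0.233],[0,[1.0,-0.14,0],-0.233],[0,[1.0,-0.14,0],-0.233],[0,[1.0,-0.14,0],-0.233],[0,[1.0,-0.14,0],-0.233]]'

```text
clock: 1.2
tool_pos: [0.4299, -0.0504, 0.2429]
tool_rot: [0.0, 0.709, 0.705, 0.0]
ft_force: [0.1, 0.2, 0.2]
finger_gap: 0.0939
gripper_force: 0.0
```

```bash
python3 go.py .464 .233 .24
```

```text
pos [ 0.4299 -0.0504  0.2429] psi 89.67 shares [1.135 0.13  0.011] turn -0.004 gap 0.0939275939552852 t 1.2
```

Emit:
play_rows --increments '[[0,[0.9,0.13,0],0],[0,[0.9,0.13,0],0],[0,[0.9,0.13,0],0],[0,[0.9,0.13,0],0],[0,[0.9,0.13,0],0]]'

```text
clock: 1.7
tool_pos: [0.4634, 0.1759, 0.2427]
tool_rot: [-0.0, 0.708, 0.706, 0.0]
ft_force: [0.4, -0.8, 0.3]
finger_gap: 0.0939
gripper_force: 0.0
```

```bash
python3 go.py .464 .233 .24
python3 - <<'E'
from station import env
from h import *
s=env.snapshot("wrist"); cv2.imwrite("pics/w1.png",s["pixels"][:,:,::-1])
for e,a,b in blobs(s,'red'): print(e[0],a,b,ray(s,e[0],.155)[:2],ray(s,e[0],.12)[:2])
E
```

```text
pos [0.4634 0.1759 0.2427] psi 89.87 shares [0.229 0.002 0.011] turn -0.001 gap 0.09394546986807444 t 1.7
(246.65994262695312, 372.1022033691406) 527.5 (229, 362, 37, 19) [ 0.38662942 -0.01325021] [ 0.37648255 -0.04771215]
(396.03125, 349.8605041503906) 1975.5 (364, 331, 67, 39) [0.54842173 0.01510509] [ 0.55951249 -0.0156348 ]
(320.4289245605469, 142.36724853515625) 2357.0 (294, 114, 54, 57) [0.46736006 0.23376135] [0.46781027 0.23172332]
(194.73533630371094, 162.02081298828125) 7375.5 (146, 114, 99, 98) [0.35424027 0.21670407] [0.33984185 0.21242701]
(437.9250183105469, 128.7633514404297) 1146.0 (417, 111, 42, 37) [0.57028545 0.24517739] [0.58424614 0.24463788]
```

View pics/w1.png

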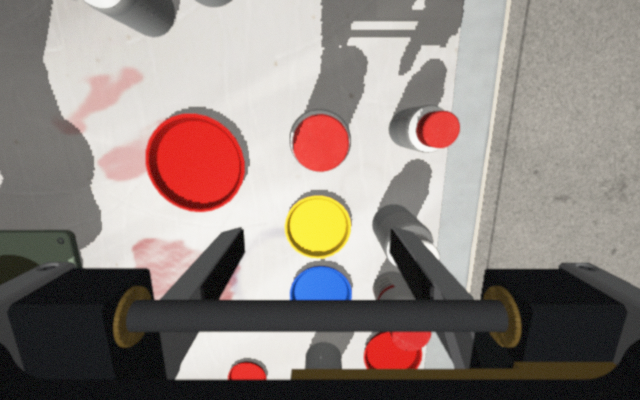

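The wrist view shows the tall cap at (320,142), slim at (438,129), yellow saucer (318,226) and blue (321,290). This agrees with the top estimates, so I'm going down on the tall bottle.

Emit:
play_rows --increments '[[0,[0.115,0.01,0],0],[0,[0.23,0.01,0],0],[0,[0.23,0.01,0],0],[0,[0.23,0.01,0.12],0],[0,[0.23,0.01,0.24],0]]'

```text
clock: 2.25
tool_pos: [0.4675, 0.2294, 0.1831]
tool_rot: [0.001, 0.709, 0.705, 0.001]
ft_force: [0.5, -0.1, -0.5]
finger_gap: 0.0939
gripper_force: 0.0
```

Emit:
play_rows --increments '[[0,[0,0,0.11],0],[0,[0,0,0.22],0],[0,[0,0,0.33],0],[0,[0,0,0.42],0],[0,[0,0,0.42],0]]'

```text
clock: 2.75
tool_pos: [0.4632, 0.2277, 0.0742]
tool_rot: [-0.002, 0.709, 0.705, -0.004]
ft_force: [-0.2, 0.3, -0.9]
finger_gap: 0.094
gripper_force: 0.0
```

```bash
python3 go.py .466 .2335 .076
```

```text
pos [0.4632 0.2277 0.0742] psi 89.64 shares [ 0.023  0.011 -0.007] turn -0.004 gap 0.09396634551928727 t 2.75
```

Emit:
play_rows --increments '[[0,[0.023,0.01,-0.007],0],[0,[0.023,0.01,-0.007],0],[0.2,[0.023,0.01,-0.007],0],[0.3,[0.023,0.01,-0.007],0],[0.35,[0.023,0.01,-0.007],0]]' --force 20

```text
clock: 3.25
tool_pos: [0.4695, 0.2358, 0.0802]
tool_rot: [0.0, 0.709, 0.705, 0.001]
ft_force: [-0.3, -1.4, -0.1]
finger_gap: 0.0735
gripper_force: 0.0
```

Emit:
play_rows --increments '[[0.6,[0,0,0],0],[0.6,[0,0,0],0],[0.6,[0,0,0],0],[0.6,[0,0,0],0],[0.6,[0,0,0],0]]' --force 20

```text
clock: 3.75
tool_pos: [0.4687, 0.2357, 0.0797]
tool_rot: [-0.0, 0.709, 0.705, -0.0]
ft_force: [-2.3, 0.4, 4.0]
finger_gap: 0.063
gripper_force: 19.9
```

```bash
python3 go.py .466 .2335 .076
```

```text
pos [0.4687 0.2357 0.0797] psi 89.69 shares [-0.009 -0.011  0.015] turn -0.004 gap 0.0630379991947775 t 3.75
```

Emit:
play_rows --increments '[[0.6,[0,0,-0.06],0],[0.6,[0,0,-0.13],0],[0.6,[0,0,-0.2],0],[0.6,[0,0,-0.2],0],[0.6,[0,0,-0.2],0]]'

```text
clock: 4.25
tool_pos: [0.469, 0.2355, 0.1288]
tool_rot: [0.0, 0.709, 0.705, -0.0]
ft_force: [-0.5, -0.1, -2.8]
finger_gap: 0.0631
gripper_force: 19.8
```

Emit:
play_rows --increments '[[0.6,[-0.1,0,0],0],[0.6,[-0.22,-0.01,0],0],[0.6,[-0.36,-0.02,0],0],[0.6,[-0.46,-0.03,0],0],[0.6,[-0.515,-0.03,0],0]]'

```text
clock: 4.75
tool_pos: [0.4592, 0.1052, 0.1277]
tool_rot: [-0.001, 0.71, 0.705, -0.001]
ft_force: [-0.1, -0.1, -2.5]
finger_gap: 0.0633
gripper_force: 19.8
```

Emit:
play_rows --increments '[[0.6,[0,0,0],0],[0.6,[0,0,0],0],[0.6,[0,0,0],0]]'

```text
clock: 5.05
tool_pos: [0.4609, 0.1079, 0.1293]
tool_rot: [-0.0, 0.709, 0.705, 0.0]
ft_force: [0.5, 0.6, -2.1]
finger_gap: 0.0632
gripper_force: 19.8
```

```bash
python3 go.py .461 .107 .0827;  python3 - <<'E'
from station import env
from h import *
s=env.snapshot("top"); cv2.imwrite("pics/t2.png",cv2.resize(s["pixels"][100:300,180:440,::-1],None,fx=3,fy=3))
E
```

```text
pos [0.4609 0.1079 0.1293] psi 89.74 shares [-0.004  0.001  0.186] turn -0.003 gap 0.06316588255979355 t 5.05
```

View pics/t2.png

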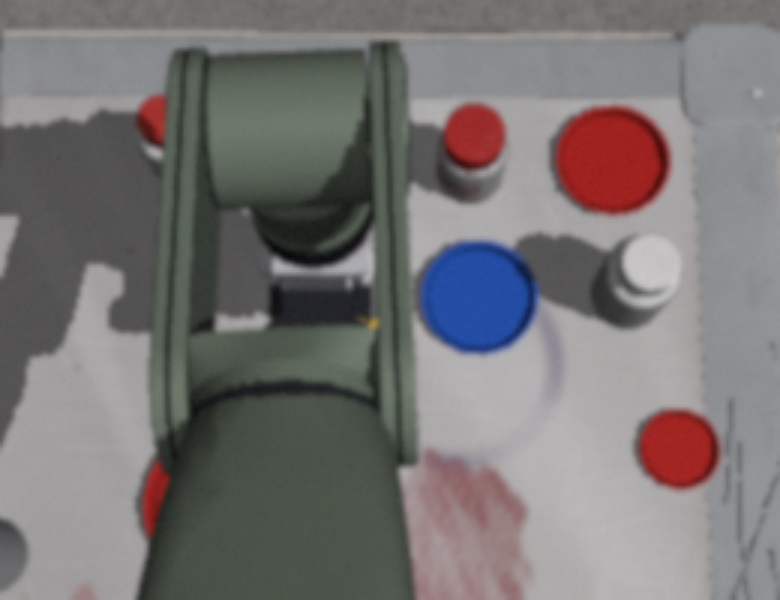

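The arm hides the yellow saucer here, and the other bottles haven't moved. Lowering slowly.

Emit:
play_rows --increments '[[0.6,[-0.003,0,0.05],0],[0.6,[-0.003,0,0.1],0],[0.6,[-0.003,0,0.15],0],[0.6,[-0.003,0,0.165],0],[0.6,[-0.003,0,0.172],0]]'

```text
clock: 5.6
tool_pos: [0.4599, 0.1062, 0.0852]
tool_rot: [-0.001, 0.709, 0.705, -0.001]
ft_force: [-0.7, 0.4, -2.9]
finger_gap: 0.0631
gripper_force: 19.8
```

Emit:
play_rows --increments '[[0.6,[0,0,0.003],0],[0.6,[0,0,0.006],0],[0.6,[0,0,0.009],0],[0.6,[0,0,0.012],0],[0.6,[0,0,0.012],0]]'

```text
clock: 6.1
tool_pos: [0.4609, 0.1061, 0.0837]
tool_rot: [0.0, 0.709, 0.705, 0.0]
ft_force: [0.7, -0.1, -2.3]
finger_gap: 0.0633
gripper_force: 19.8
```

Not in contact yet (force still −2.3 N).

Emit:
play_rows --increments '[[0.6,[0,0,0.003],0],[0.6,[0,0,0.006],0],[0.6,[0,0,0.006],0],[0.6,[0,0,0.006],0]]'

```text
clock: 6.5
tool_pos: [0.4611, 0.1062, 0.0826]
tool_rot: [0.0, 0.709, 0.705, 0.0]
ft_force: [-2.3, -0.4, 4.8]
finger_gap: 0.0631
gripper_force: 19.9
```

Contact on the floor. Releasing and going up.

Emit:
play_rows --increments '[[0.3,[0,0,-0.002],0],[0.25,[0,0,-0.002],0],[0.15,[0,0,-0.002],0],[0.05,[0,0,-0.002],0],[0,[0,0,-0.002],0]]'

```text
clock: 7.0
tool_pos: [0.4609, 0.1062, 0.0824]
tool_rot: [0.0, 0.709, 0.705, 0.0]
ft_force: [-0.2, -0.6, 0.7]
finger_gap: 0.0907
gripper_force: 0.0
```

Emit:
play_rows --increments '[[0,[0,0,-0.12],0],[0,[0,0,-0.3],0],[0,[0,0,-0.48],0],[0,[0,0,-0.6],0],[0,[0,0,-0.6],0]]'

```text
clock: 7.5
tool_pos: [0.4646, 0.1064, 0.2382]
tool_rot: [0.004, 0.709, 0.705, 0.004]
ft_force: [0.3, -0.3, 1.1]
finger_gap: 0.0939
gripper_force: 0.0
```

```bash
python3 go.py .576 .002 .22
```

```text
pos [0.4646 0.1064 0.2382] psi 89.69 shares [-0.415  0.447  0.078] turn -0.004 gap 0.09390055119342317 t 7.5
```

Emit:
play_rows --increments '[[0,[-0.15,0.1,0],0],[0,[-0.3,0.22,0],0],[0,[-0.45,0.34,0],0],[0,[-0.58,0.44,0],0],[0,[-0.65,0.446,0],0]]'

```text
clock: 8.0
tool_pos: [0.5726, -0.0598, 0.2304]
tool_rot: [-0.001, 0.71, 0.704, -0.001]
ft_force: [-0.7, 0.8, -1.0]
finger_gap: 0.0946
gripper_force: 0.0
```

Emit:
play_rows --increments '[[0,[0,0,0],0],[0,[0,0,0],0],[0,[0,0,0],0]]'

```text
clock: 8.3
tool_pos: [0.5705, -0.0554, 0.2322]
tool_rot: [-0.001, 0.709, 0.706, -0.0]
ft_force: [-0.4, 0.7, -0.1]
finger_gap: 0.0939
gripper_force: 0.0
```

```bash
python3 go.py .576 .002 .22
python3 - <<'E'
from station import env
from h import *
s=env.snapshot("wrist"); cv2.imwrite("pics/w3.png",s["pixels"][:,:,::-1])
for c in('red','yellow','blue'):
  for e,a,b in blobs(s,c): print(c,np.round(e[0]),a,b,[ray(s,e[0],z)[:2].round(4) for z in (.012,.113,.12,.158)])
E
```

```text
pos [ 0.5705 -0.0554  0.2322] psi 89.77 shares [0.23  0.021 0.049] turn -0.003 gap 0.09394985445774715 t 8.3
red [164. 257.] 1329.5 (142, 237, 45, 40) [array([ 0.3463, -0.1685]), array([ 0.4033, -0.1213]), array([ 0.4072, -0.118 ]), array([ 0.4286, -0.1003])]
red [330. 225.] 3254.5 (297, 194, 67, 63) [array([ 0.5891, -0.1209]), array([ 0.5846, -0.0857]), array([ 0.5843, -0.0833]), array([ 0.5826, -0.0701])]
red [325. 142.] 1704.5 (302, 119, 47, 48) [array([ 0.5822, -0.0054]), array([5.795e-01, 5.000e-04]), array([0.5793, 0.0009]), array([0.5782, 0.0032])]
red [178.  22.] 3029.5 (137, 0, 77, 52) [array([0.4045, 0.138 ]), array([0.4467, 0.1077]), array([0.4496, 0.1056]), array([0.4655, 0.0942])]
red [87. 12.] 2054.5 (35, 0, 99, 31) [array([0.2966, 0.1488]), array([0.3661, 0.1157]), array([0.3709, 0.1134]), array([0.3971, 0.101 ])]
yellow [375. 374.] 63.5 (364, 370, 25, 10) [array([ 0.6654, -0.3801]), array([ 0.6416, -0.2793]), array([ 0.64  , -0.2723]), array([ 0.631 , -0.2344])]
yellow [306. 374.] 73.5 (292, 370, 27, 10) [array([ 0.551, -0.38 ]), array([ 0.5562, -0.2793]), array([ 0.5565, -0.2723]), array([ 0.5584, -0.2344])]
yellow [575. 371.] 309.0 (554, 362, 46, 19) [array([ 0.992 , -0.3752]), array([ 0.8856, -0.2757]), array([ 0.8782, -0.2688]), array([ 0.8381, -0.2313])]
yellow [126. 331.] 85.0 (115, 315, 16, 33) [array([ 0.2691, -0.2958]), array([ 0.3456, -0.2164]), array([ 0.3509, -0.2109]), array([ 0.3797, -0.181 ])]
yellow [230.  52.] 1953.0 (196, 10, 75, 86) [array([0.4649, 0.1042]), array([0.4918, 0.0824]), array([0.4937, 0.0809]), array([0.5038, 0.0727])]
blue [240. 144.] 4108.0 (204, 107, 74, 74) [array([ 0.4699, -0.0064]), array([ 4.956e-01, -2.000e-04]), array([4.973e-01, 2.000e-04]), array([0.507 , 0.0025])]
```

View pics/w3.png

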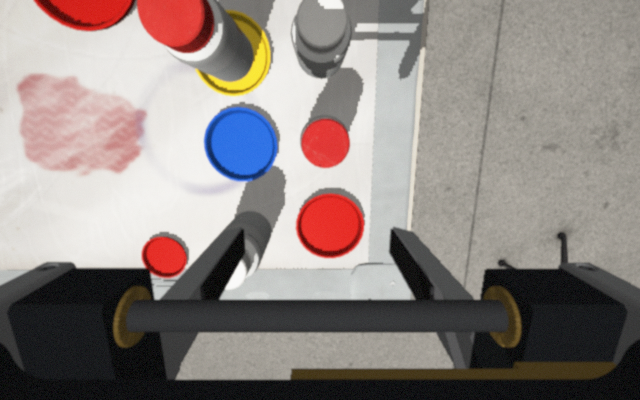

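The wrist view shows the tall bottle upright in the yellow saucer (cap 178,22), squat cap (325,142), middle red saucer (330,225) and blue (240,144). Next is the squat bottle.

Emit:
play_rows --increments '[[0,[0.11,0.025,0],0],[0,[0.225,0.025,0],0],[0,[0.225,0.025,0],0],[0,[0.225,0.025,0.1],0],[0,[0.225,0.025,0.2],0]]'

```text
clock: 8.85
tool_pos: [0.5786, -0.0001, 0.1835]
tool_rot: [0.002, 0.708, 0.706, 0.001]
ft_force: [0.1, 0.3, 0.8]
finger_gap: 0.0942
gripper_force: 0.0
```

Emit:
play_rows --increments '[[0,[0,0,0.12],0],[0,[0,0,0.24],0],[0,[0,0,0.36],0],[0,[0,0,0.46],0],[0,[0,0,0.52],0]]'

```text
clock: 9.35
tool_pos: [0.5761, -0.0003, 0.0504]
tool_rot: [-0.001, 0.709, 0.706, -0.001]
ft_force: [-0.9, 0.5, -0.3]
finger_gap: 0.0942
gripper_force: 0.0
```

Emit:
play_rows --increments '[[0,[0,0,0],0],[0,[0,0,0],0],[0,[0,0,0],0]]'

```text
clock: 9.65
tool_pos: [0.5796, -0.0009, 0.0544]
tool_rot: [0.001, 0.709, 0.705, 0.001]
ft_force: [0.6, 0.5, 0.7]
finger_gap: 0.094
gripper_force: 0.0
```

```bash
python3 go.py .577 .001 .051
```

```text
pos [ 0.5796 -0.0009  0.0544] psi 89.7 shares [ 0.008 -0.011  0.014] turn -0.003 gap 0.09397780858516099 t 9.65
```

Emit:
play_rows --increments '[[0.2,[0.008,-0.008,0.014],0],[0.3,[0.008,-0.008,0.014],0],[0.35,[0.008,-0.008,0.014],0],[0.6,[0.008,-0.008,0.014],0],[0.6,[0.008,-0.008,0.014],0]]' --force 20

```text
clock: 10.15
tool_pos: [0.5767, 0.0012, 0.0494]
tool_rot: [0.001, 0.709, 0.705, 0.001]
ft_force: [2.2, -0.1, 1.3]
finger_gap: 0.0572
gripper_force: 0.9
```

Emit:
play_rows --increments '[[0.6,[0,0,0],0],[0.6,[0,0,0],0],[0.6,[0,0,0],0]]'

```text
clock: 10.45
tool_pos: [0.5768, 0.0011, 0.0494]
tool_rot: [0.001, 0.709, 0.705, 0.001]
ft_force: [1.6, -0.1, 1.6]
finger_gap: 0.0552
gripper_force: 20.0
```

```bash
python3 go.py .587 -.12 .1
```

```text
pos [0.5768 0.0011 0.0494] psi 89.68 shares [-0.484  0.044 -0.202] turn -0.004 gap 0.05520993097301421 t 10.45
```

Emit:
play_rows --increments '[[0.6,[0,0,-0.06],0],[0.6,[0,0,-0.13],0],[0.6,[0,0,-0.18],0],[0.6,[0,0,-0.18],0],[0.6,[0,0,-0.18],0]]'

```text
clock: 10.95
tool_pos: [0.5758, 0.0013, 0.0942]
tool_rot: [-0.0, 0.709, 0.705, -0.0]
ft_force: [-0.2, 0.3, -1.1]
finger_gap: 0.055
gripper_force: 20.0
```

Emit:
play_rows --increments '[[0.6,[-0.1,0.01,0],0],[0.6,[-0.21,0.02,0],0],[0.6,[-0.34,0.03,0],0],[0.6,[-0.44,0.038,0],0],[0.6,[-0.484,0.038,0],0]]'

```text
clock: 11.45
tool_pos: [0.5841, -0.1217, 0.0929]
tool_rot: [-0.001, 0.71, 0.704, -0.001]
ft_force: [-0.2, -0.1, -1.9]
finger_gap: 0.0547
gripper_force: 20.0
```

Emit:
play_rows --increments '[[0.6,[0,0,0],0],[0.6,[0,0,0],0],[0.6,[0,0,0],0]]'

```text
clock: 11.75
tool_pos: [0.5844, -0.1183, 0.0936]
tool_rot: [-0.001, 0.709, 0.706, -0.0]
ft_force: [0.5, 0.4, -1.4]
finger_gap: 0.0548
gripper_force: 20.0
```

```bash
python3 go.py .586 -.1205 .0524
```

```text
pos [ 0.5844 -0.1183  0.0936] psi 89.76 shares [-0.009  0.006  0.165] turn -0.003 gap 0.054790605148853276 t 11.75
```

Emit:
play_rows --increments '[[0.6,[-0.009,0.006,0.05],0],[0.6,[-0.009,0.006,0.1],0],[0.6,[-0.009,0.006,0.135],0],[0.6,[-0.009,0.006,0.148],0],[0.6,[-0.009,0.006,0.148],0]]'

```text
clock: 12.25
tool_pos: [0.5854, -0.1216, 0.0556]
tool_rot: [-0.001, 0.709, 0.705, -0.001]
ft_force: [0.4, 0.0, -2.1]
finger_gap: 0.055
gripper_force: 20.0
```

Emit:
play_rows --increments '[[0.6,[0,0,0.003],0],[0.6,[0,0,0.006],0],[0.6,[0,0,0.009],0],[0.6,[0,0,0.012],0],[0.6,[0,0,0.012],0]]'

```text
clock: 12.75
tool_pos: [0.5864, -0.1221, 0.0541]
tool_rot: [0.0, 0.709, 0.705, 0.0]
ft_force: [0.1, 0.2, -0.8]
finger_gap: 0.0547
gripper_force: 20.0
```

Emit:
play_rows --increments '[[0.6,[0,0,0.003],0],[0.6,[0,0,0.006],0],[0.6,[0,0,0.006],0],[0.6,[0,0,0.006],0]]'

```text
clock: 13.15
tool_pos: [0.5863, -0.122, 0.0525]
tool_rot: [-0.0, 0.709, 0.705, -0.0]
ft_force: [0.5, -0.1, -1.2]
finger_gap: 0.0548
gripper_force: 20.0
```

Emit:
play_rows --increments '[[0.6,[0,0,0.003],0],[0.6,[0,0,0.005],0],[0.6,[0,0,0.005],0],[0.6,[0,0,0.005],0]]'

```text
clock: 13.55
tool_pos: [0.5864, -0.1221, 0.0523]
tool_rot: [0.0, 0.709, 0.705, -0.0]
ft_force: [-2.8, 0.9, 5.9]
finger_gap: 0.0548
gripper_force: 20.0
```

Emit:
play_rows --increments '[[0.38,[0,0,-0.002],0],[0.32,[0,0,-0.002],0],[0.22,[0,0,-0.002],0],[0.12,[0,0,-0.002],0],[0.08,[0,0,-0.002],0]]'

```text
clock: 14.05
tool_pos: [0.5863, -0.122, 0.0516]
tool_rot: [-0.0, 0.709, 0.705, -0.0]
ft_force: [-0.8, 0.6, -0.6]
finger_gap: 0.0843
gripper_force: 0.0
```

Emit:
play_rows --increments '[[0.08,[0,0,-0.12],0],[0.08,[0,0,-0.3],0],[0,[0,0,-0.48],0],[0,[0,0,-0.66],0],[0,[0,0,-0.74],0]]'

```text
clock: 14.55
tool_pos: [0.5887, -0.1228, 0.2426]
tool_rot: [0.004, 0.709, 0.705, 0.002]
ft_force: [0.2, -0.3, 0.6]
finger_gap: 0.0939
gripper_force: 0.0
```

```bash
python3 go.py .583 .19 .24
```

```text
pos [ 0.5887 -0.1228  0.2426] psi 89.69 shares [ 1.251 -0.03   0.006] turn -0.004 gap 0.09394611816880181 t 14.55
```

Emit:
play_rows --increments '[[0,[0.1,0,0],0],[0,[0.28,-0.01,0],0],[0,[0.46,-0.02,0],0],[0,[0.64,-0.02,0],0],[0,[0.82,-0.02,0],0]]'

```text
clock: 15.05
tool_pos: [0.5822, 0.0846, 0.2368]
tool_rot: [0.0, 0.709, 0.705, 0.0]
ft_force: [0.2, 1.2, -0.7]
finger_gap: 0.0942
gripper_force: 0.0
```

Emit:
play_rows --increments '[[0,[0.16,0,0],0],[0,[0.3,0,0],0],[0,[0.43,0,0],0],[0,[0.43,0,0],0],[0,[0.43,0,0],0]]'

```text
clock: 15.55
tool_pos: [0.5828, 0.1909, 0.2365]
tool_rot: [0.0, 0.708, 0.706, -0.0]
ft_force: [0.9, 0.8, -0.2]
finger_gap: 0.094
gripper_force: 0.0
```

```bash
python3 go.py .584 .244 .056
python3 - <<'E'
from station import env
from h import *
s=env.snapshot("wrist"); cv2.imwrite("pics/w4.png",s["pixels"][:,:,::-1])
for e,a,b in blobs(s,'red',300): print(np.round(e[0]),a,b,[ray(s,e[0],z)[:2].round(4) for z in (.12,.158)])
E
```

```text
pos [0.5828 0.1909 0.2365] psi 89.78 shares [0.213 0.004 0.722] turn -0.003 gap 0.09397374708972803 t 15.55
[321. 359.] 684.0 (293, 340, 57, 30) [array([ 0.5874, -0.0086]), array([0.5869, 0.0265])]
[321. 144.] 946.0 (304, 127, 35, 36) [array([0.5882, 0.2449]), array([0.5876, 0.2475])]
[107. 174.] 7450.0 (57, 126, 101, 97) [array([0.3723, 0.2167]), array([0.3995, 0.2229])]
```

View pics/w4.png

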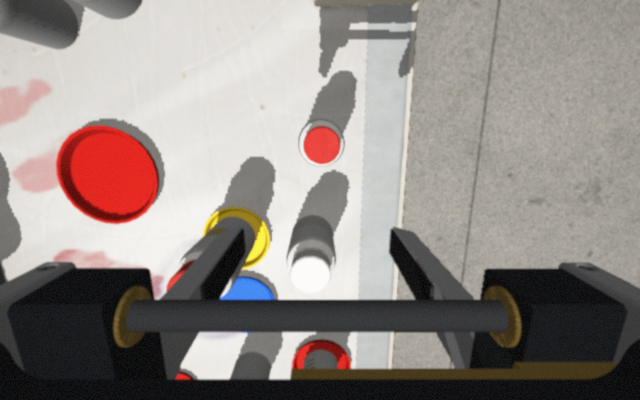

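The slim cap is at (321,144), standing free. White cap a (310,272) is upright and the red saucer (322,355) holds the squat bottle. Next is the slim bottle.

Emit:
play_rows --increments '[[0,[0.11,0.011,0],0],[0,[0.215,0.011,0],0],[0,[0.215,0.011,0],0],[0,[0.215,0.011,0.1],0],[0,[0.215,0.011,0.2],0]]'

```text
clock: 16.1
tool_pos: [0.5874, 0.2425, 0.1875]
tool_rot: [0.001, 0.71, 0.705, 0.001]
ft_force: [0.3, -0.3, -1.2]
finger_gap: 0.0939
gripper_force: 0.0
```

Emit:
play_rows --increments '[[0,[0,0,0.12],0],[0,[0,0,0.24],0],[0,[0,0,0.36],0],[0,[0,0,0.46],0],[0,[0,0,0.52],0]]'

```text
clock: 16.6
tool_pos: [0.5848, 0.2416, 0.0542]
tool_rot: [-0.001, 0.71, 0.704, -0.002]
ft_force: [-0.9, 0.2, 0.1]
finger_gap: 0.0945
gripper_force: 0.0
```

Emit:
play_rows --increments '[[0,[0,0,0],0],[0,[0,0,0],0],[0,[0,0,0],0]]'

```text
clock: 16.9
tool_pos: [0.5878, 0.2443, 0.0588]
tool_rot: [0.001, 0.709, 0.705, 0.002]
ft_force: [0.2, 0.7, -0.1]
finger_gap: 0.0939
gripper_force: 0.0
```

```bash
python3 go.py .585 .2445 .056
```

```text
pos [0.5878 0.2443 0.0588] psi 89.66 shares [ 0.001 -0.011  0.011] turn -0.004 gap 0.09390956460560031 t 16.9
```

Emit:
play_rows --increments '[[0.2,[0,-0.008,0.01],0],[0.3,[0,-0.008,0.01],0],[0.4,[0,-0.008,0.01],0],[0.43,[0,-0.008,0.01],0],[0.6,[0,-0.008,0.01],0]]' --force 18

```text
clock: 17.4
tool_pos: [0.5842, 0.2443, 0.0544]
tool_rot: [0.0, 0.709, 0.705, 0.0]
ft_force: [0.0, -0.6, 0.3]
finger_gap: 0.0576
gripper_force: 0.0
```

Emit:
play_rows --increments '[[0.6,[0,0,0],0],[0.6,[0,0,0],0],[0.6,[0,0,0],0],[0.6,[0,0,0],0]]'

```text
clock: 17.8
tool_pos: [0.5846, 0.2443, 0.0545]
tool_rot: [0.0, 0.709, 0.705, 0.0]
ft_force: [1.2, -0.2, -0.2]
finger_gap: 0.0507
gripper_force: 17.9
```

```bash
python3 go.py .466 -.007 .24
```

```text
pos [0.5846 0.2443 0.0545] psi 89.68 shares [-1.008 -0.468 -0.743] turn -0.004 gap 0.05074922117291021 t 17.8
```

Emit:
play_rows --increments '[[0.6,[0,0,-0.06],0],[0.6,[0,0,-0.18],0],[0.6,[0,0,-0.32],0],[0.6,[0,0,-0.48],0],[0.6,[0,0,-0.62],0]]'

```text
clock: 18.3
tool_pos: [0.5835, 0.2443, 0.2116]
tool_rot: [-0.0, 0.709, 0.705, -0.0]
ft_force: [-0.6, -0.7, -0.5]
finger_gap: 0.051
gripper_force: 17.8
```

Emit:
play_rows --increments '[[0.6,[0,0,-0.1],0],[0.6,[0,0,-0.15],0],[0.6,[0,0,-0.15],0],[0.6,[-0.06,-0.03,-0.15],0],[0.6,[-0.16,-0.08,-0.15],0]]'

```text
clock: 18.8
tool_pos: [0.5624, 0.2046, 0.2439]
tool_rot: [-0.001, 0.708, 0.706, -0.002]
ft_force: [-0.3, -0.8, -0.6]
finger_gap: 0.0508
gripper_force: 17.8
```

Emit:
play_rows --increments '[[0.6,[-0.13,-0.06,0],0],[0.6,[-0.27,-0.13,0],0],[0.6,[-0.41,-0.2,0],0],[0.6,[-0.55,-0.27,0],0],[0.6,[-0.69,-0.34,0],0]]'

```text
clock: 19.3
tool_pos: [0.4753, 0.0314, 0.2442]
tool_rot: [-0.002, 0.709, 0.705, -0.002]
ft_force: [1.3, -0.3, -0.1]
finger_gap: 0.0506
gripper_force: 17.8
```

```bash
python3 go.py .466 -.007 .24
```

```text
pos [0.4753 0.0314 0.2442] psi 89.71 shares [-0.154 -0.036  0.017] turn -0.003 gap 0.05063493809486609 t 19.3
```

Emit:
play_rows --increments '[[0.6,[-0.08,-0.02,0],0],[0.6,[-0.15,-0.036,0],0],[0.6,[-0.15,-0.036,0],0],[0.6,[-0.15,-0.036,0],0],[0.6,[-0.15,-0.036,0],0]]'

```text
clock: 19.8
tool_pos: [0.4683, -0.0043, 0.2458]
tool_rot: [-0.001, 0.709, 0.705, -0.0]
ft_force: [0.3, 0.2, -2.2]
finger_gap: 0.0507
gripper_force: 17.8
```

```bash
python3 go.py .466 -.007 .0575
```

```text
pos [ 0.4683 -0.0043  0.2458] psi 89.73 shares [-0.012 -0.008  0.753] turn -0.003 gap 0.05072140020319647 t 19.8
```

Emit:
play_rows --increments '[[0.6,[-0.011,-0.006,0.1],0],[0.6,[-0.011,-0.006,0.22],0],[0.6,[-0.011,-0.006,0.34],0],[0.6,[-0.011,-0.006,0.45],0],[0.6,[-0.011,-0.006,0.55],0]]'

```text
clock: 20.3
tool_pos: [0.4668, -0.0066, 0.1076]
tool_rot: [-0.001, 0.708, 0.706, -0.0]
ft_force: [0.6, 0.1, -1.9]
finger_gap: 0.0505
gripper_force: 17.8
```

Emit:
play_rows --increments '[[0.6,[0,0,0.06],0],[0.6,[0,0,0.1],0],[0.6,[0,0,0.12],0],[0.6,[0,0,0.12],0],[0.6,[0,0,0.12],0]]'

```text
clock: 20.8
tool_pos: [0.4681, -0.0078, 0.08]
tool_rot: [0.001, 0.709, 0.705, 0.0]
ft_force: [0.1, -0.0, -1.2]
finger_gap: 0.0506
gripper_force: 17.8
```

```bash
python3 go.py .466 -.007 .0575
```

```text
pos [ 0.4681 -0.0078  0.08  ] psi 89.7 shares [ 0.003 -0.008  0.09 ] turn -0.003 gap 0.05060050322212566 t 20.8
```

Emit:
play_rows --increments '[[0.6,[0,-0.005,0.03],0],[0.6,[0,-0.005,0.055],0],[0.6,[0,-0.005,0.07],0],[0.6,[0,-0.005,0.075],0],[0.6,[0,-0.005,0.078],0]]'

```text
clock: 21.3
tool_pos: [0.4658, -0.0079, 0.0595]
tool_rot: [-0.0, 0.709, 0.705, -0.0]
ft_force: [0.0, -0.9, -1.6]
finger_gap: 0.0506
gripper_force: 17.8
```

Emit:
play_rows --increments '[[0.6,[0,0,0.003],0],[0.6,[0,0,0.006],0],[0.6,[0,0,0.009],0],[0.6,[0,0,0.009],0],[0.6,[0,0,0.009],0]]'

```text
clock: 21.8
tool_pos: [0.466, -0.0079, 0.0575]
tool_rot: [0.0, 0.709, 0.705, 0.0]
ft_force: [0.7, -0.5, -1.3]
finger_gap: 0.0506
gripper_force: 17.8
```

Emit:
play_rows --increments '[[0.6,[0,0,0.003],0],[0.6,[0,0,0.005],0],[0.6,[0,0,0.005],0],[0.6,[0,0,0.005],0]]'

```text
clock: 22.2
tool_pos: [0.4663, -0.0079, 0.0573]
tool_rot: [0.0, 0.709, 0.705, 0.0]
ft_force: [-2.1, -0.7, 5.4]
finger_gap: 0.0507
gripper_force: 17.8
```

Emit:
play_rows --increments '[[0.42,[0,0,-0.002],0],[0.36,[0,0,-0.002],0],[0.26,[0,0,-0.002],0],[0.15,[0,0,-0.002],0],[0.08,[0,0,-0.002],0]]'

```text
clock: 22.7
tool_pos: [0.4659, -0.0079, 0.0566]
tool_rot: [-0.0, 0.709, 0.705, -0.0]
ft_force: [0.3, -0.4, -0.2]
finger_gap: 0.0807
gripper_force: 0.0
```

Emit:
play_rows --increments '[[0.05,[0,0,-0.12],0],[0,[0,0,-0.3],0],[0,[0,0,-0.48],0],[0,[0,0,-0.66],0],[0,[0,0,-0.74],0]]'

```text
clock: 23.2
tool_pos: [0.4683, -0.0083, 0.2468]
tool_rot: [0.003, 0.709, 0.705, 0.002]
ft_force: [-0.1, -0.1, -0.5]
finger_gap: 0.0936
gripper_force: 0.0
```

Emit:
play_rows --increments '[[0,[-0.15,0,-0.04],0],[0,[-0.35,-0.1,-0.04],0],[0,[-0.55,-0.2,-0.04],0],[0,[-0.75,-0.3,-0.04],0],[0,[-0.95,-0.35,-0.04],0]]'

```text
clock: 23.7
tool_pos: [0.3815, -0.2279, 0.2519]
tool_rot: [0.0, 0.709, 0.705, 0.0]
ft_force: [0.2, -0.6, 1.5]
finger_gap: 0.0941
gripper_force: 0.0
```

Emit:
play_rows --increments '[[0,[-0.12,0,0],0],[0,[-0.2,0,0],0],[0,[-0.2,0,0],0],[0,[-0.2,0,0],0]]'

```text
clock: 24.1
tool_pos: [0.3823, -0.2765, 0.2514]
tool_rot: [-0.001, 0.709, 0.705, 0.0]
ft_force: [-0.3, -0.3, 0.1]
finger_gap: 0.094
gripper_force: 0.0
```

Run:
```python
from station import env
from h import *
print(env.observe()["clock"])
s=env.snapshot("top"); cv2.imwrite("pics/t5.png",cv2.resize(s["pixels"][100:300,180:440,::-1],None,fx=3,fy=3))
z=iter((.0,)) 
for c in('red','yellow','blue'):
  for e,a,b in blobs(s,c): print(c,np.round(e[0]),a,b,[ray(s,e[0],z)[:2].round(4) for z in (.012,.116,.123,.158)])
s=env.snapshot("scene"); cv2.imwrite("pics/s5.png",cv2.resize(s["pixels"][120:290,160:420,::-1],None,fx=3,fy=3))
```

```text
24.1
red [255. 268.] 2266.5 (228, 241, 55, 55) [array([0.2946, 0.197 ]), array([0.2897, 0.1829]), array([0.2894, 0.182 ]), array([0.2877, 0.1773])]
red [406. 249.] 457.0 (394, 238, 25, 24) [array([ 0.3418, -0.1704]), array([ 0.3326, -0.1504]), array([ 0.3319, -0.1491]), array([ 0.3288, -0.1423])]
red [341. 190.] 153.5 (335, 182, 14, 16) [array([ 0.4906, -0.0136]), array([ 0.4675, -0.0082]), array([ 0.466 , -0.0078]), array([ 0.4582, -0.006 ])]
red [292. 190.] 328.5 (281, 180, 22, 21) [array([0.4893, 0.1117]), array([0.4664, 0.1055]), array([0.4648, 0.1051]), array([0.4571, 0.103 ])]
red [385. 151.] 596.0 (366, 132, 36, 39) [array([ 0.591 , -0.1248]), array([ 0.5587, -0.1091]), array([ 0.5565, -0.108 ]), array([ 0.5456, -0.1027])]
yellow [295. 199.] 240.0 (277, 184, 37, 35) [array([0.4651, 0.1034]), array([0.4444, 0.098 ]), array([0.443 , 0.0977]), array([0.4361, 0.0959])]
blue [339. 198.] 502.0 (321, 181, 38, 37) [array([ 0.4682, -0.0085]), array([ 0.4473, -0.0035]), array([ 0.4459, -0.0032]), array([ 0.4388, -0.0015])]
```

View pics/t5.png

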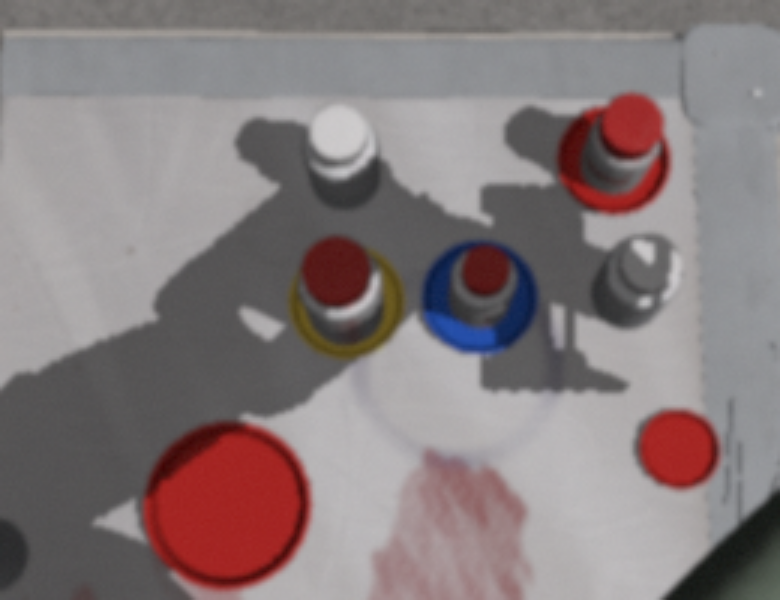

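View pics/s5.png

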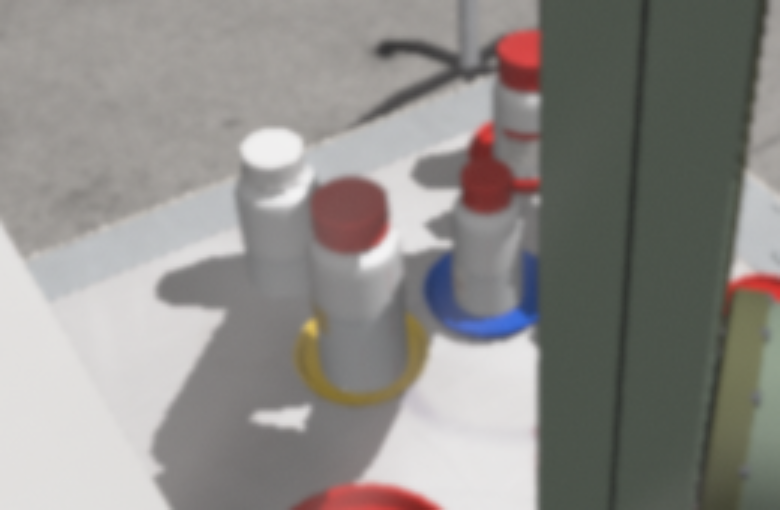

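All three bottles stand upright in their saucers: tall in yellow at top crop (340,290), slim in blue (483,280) and squat in the middle red (620,145). Both white caps, (340,145) and (640,270), are upright where they were.

```bash
python3 -c "
from station import env
print(env.job_done())"
```

```text
the job is handed in; nothing more can be done
None
```

I handed the job in at about 24 s on the robot clock: the last pictures show the tall, squat and slim bottles upright in the yellow, middle-sized red and blue saucers, and both white-capped bottles still upright in place.

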